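# Find the weak spring clip by pull test

## Task

One of the three spring clips on the tester has gone weak. Test them from the robot's left to its right, pulling each gently straight up to about 10 N: a good clip holds, the weak one slips off its blade; never pull harder than 15 N, where the clip's stem shows red. Put the weak clip in the red tray, and leave the two good ones fully home on their blades and the other things on the bench undisturbed.

Things in the scene. Friction and masses are not known exactly. Their poses are not given: they have to be found in the camera images.
- tester_board: Clip tester: plywood board 100 x 270 x 12 mm with a dark strip along its front edge, fixed to the bench. Origin: centre of its underside; x points away from the front strip, y along the row, z up. On it, at y = +80, 0 and -80 mm (x = 0), stand three look-alike posts: a wooden foot 50 x 50 mm, a sleeve, and a steel test blade; one spring clip sits astride each blade.
- blade_row (a point): Middle of the middle blade's top edge, 98 mm above the bench; axes as the tester's. Each blade is upright, 3 mm thick (x) and 32 mm wide (y); it gives to and fro along x by up to 4 mm (3 N per mm, springs back), and is rigid otherwise.
- clip_left: Spring clip at the tester's +y end (its left). Black 4 mm bridge that rests on the blade's top edge when fully home; below it two legs 20 mm long (black on +x, sprung steel on -x, 12 mm over both) clamp the blade; above it a blue grip block 14 (x) x 24 (y) x 34 mm tall, z = 4 to 38 mm. Origin: underside of the bridge. Axes as the tester's at the start. 90 g in all. Squeezing the block does not open it.
- clip_middle: Spring clip on the middle blade, same in looks, size and frame as clip_left. How hard a clip holds cannot be seen: the weak one (any of the three) slips up its blade at about 2 to 7 N, a good one only above 16 N. A slipping clip is free after rising 20 mm on its blade.
- clip_right: Spring clip on the blade at the tester's -y end (right), same in looks, size and frame as clip_left.
- clip_left_pull (a joint): How far the blue grip block of clip_left has been pulled up its stem against its spring, m; 0 at rest. About 1.5 N start it, then 1.5 N per mm: 10 N at 6 mm, 15 N at 9 mm, stop at 16 mm. The stem shows below the block: white at first, yellow from 6 mm, red from 9 mm (too much). It springs back when let go.
- clip_middle_pull (a joint): How far the blue grip block of clip_middle has been pulled up its stem against its spring, m; 0 at rest. About 1.5 N start it, then 1.5 N per mm: 10 N at 6 mm, 15 N at 9 mm, stop at 16 mm. The stem shows below the block: white at first, yellow from 6 mm, red from 9 mm (too much). It springs back when let go.
- clip_right_pull (a joint): How far the blue grip block of clip_right has been pulled up its stem against its spring, m; 0 at rest. About 1.5 N start it, then 1.5 N per mm: 10 N at 6 mm, 15 N at 9 mm, stop at 16 mm. The stem shows below the block: white at first, yellow from 6 mm, red from 9 mm (too much). It springs back when let go.
- reject_tray: Open red tray 140 x 140 mm, 40 mm high, walls and floor about 4 mm; fixed. Origin: centre of its underside, z up.
- screw_box_small: Bystander: small white carton of screws, 48 x 70 x 32 mm, loose. Origin: centre of its underside.
- tape_measure: Bystander: yellow tape measure, 42 x 97 x 66 mm, loose. Origin: centre of its underside.
- wax_block: Bystander: pale wax block, 40 x 72 x 22 mm, loose. Origin: centre of its underside.
There are look-alikes about, which are no part of the job. Leave any orange look-alike of the clip_left alone.

How it is judged:
By the outcome, as a careful person would: the job done as asked, in the order asked, and still so for the second after the job is handed in, with the robot touching nothing.
It also fails if it takes over 69 s, if anything falls off the work surface, if the arm or the gripper's body presses on something with over 40 N, if the wrist force passes 120 N, or if a joint passes its speed limit or range.

## Robot

A 6-joint arm with a two-finger parallel gripper is mounted at the origin on a cart in front of the work surface, level with it; the furniture and walls round the work are solid. World frame = base frame: x ahead of the robot, y to its left, z up, the work surface at z = 0. Lengths are in m, angles in rad, forces in N, time in s.
With the tool pointing down it reaches from about 0.3 to 0.875 m from the base axis. Payload 6.4 kg.
Tool frame: the origin (TCP) lies between the finger pads; the fingertips stand 25 mm ahead of it and the grasp point (between the pads) lies 6 mm ahead of it; z points along the fingers, y is the line along which they close (so a half turn about z gives the same grasp; the last joint's range is limited). The gripper opens to 85 mm and grips with 20 to 120 N. Pads are 22 mm wide; open, the fingers measure 114 mm over their backs; the gripper's body (76 mm by 85 mm) begins 54 mm behind the grasp point. The pads swing forward as they close: fully open they stand 13 mm farther back than shut.
Start: joints at [-1.483, 0.181, 1.607, -0, 1.354, -0.206], TCP at [0.167, -0.55, 0.256] pointing down, gripper open.
Joint ranges: [-2.99, 2.99], [-0.89, 2.07], [0.3, 2.58], [-1.14, 4.28], [0, 2.63], [-3.12, 3.12]. Speed limits (rad/s): [2.57, 2.57, 3.01, 3.14, 3.14, 3.14].

## Interface

Orientations are given as a unit quaternion [w, x, y, z].
In Python, from bench import ctrl gives the robot as it stands.
- The arm moves only by the tool servo_tool, never from a script. Its argument "series" is text: rows parted by semicolons, each of 7 numbers parted by spaces: the gripper command: -1 is fully open, 1 is shut, values between are in proportion, then the shift along the tool's x, y, z in m, then the turn, a rotation vector about the tool's x, y, z in degrees. A call has 1 to 12 rows; each row is the pose to reach, as a shift and turn from the pose commanded when the call began, along the tool's axes at that moment; what a row does not reach only later rows make up. A row lasts 1/12 s, in which the tool goes at most 41.7 mm and 7.16 degrees, less where a joint would pass 70% of its speed; a pose out of reach is approached as far as the arm can. A call with a gripper value outside its range is refused whole. The fingers move at their own pace and stop on an object; the grip force is fixed at half the most. Time passes only in rows, so rows that repeat a pose let the fingers close. It gives the time, the measured TCP pose, the force, the opening and the grip force at its end, in the units of the state.
- ctrl.get_obs(): the state, without advancing time (a new reading comes with each control period).
- ctrl.camera(name): name is "side" or "top" or "wrist"; returns a dict with "img" (384x512x3 uint8, red, green, blue), "z_map" (384x512 float32, m along the optical axis (not along the pixel's ray), 0 where there is no reading), "fovy" (degrees; the focal length in pixels is half the picture's height over the tangent of half this angle, whatever the lens; pixels are square), "cx", "cy" (the principal point, pixels), "k1" (the pictures are not rectified: a ray, as slopes to the right and down, at radius r is drawn at 1 + k1 r^2 times it, then the intrinsics apply), "extrinsics" (4x4, takes a point from camera to world coordinates); the wrist camera has in their place "T_tool_cam" (4x4, takes a point from camera to tool coordinates, whose origin is the TCP and whose axes are the flange's). Camera axes: x right, y down, z forward; pixel columns grow to the right and rows downward; lengths in m; the calibration is good to about 2 mm. A picture is of the moment at which its call begins: read the wrist's pose just before it.
- ctrl.hand_in(): hands the job in; it is judged then, once.
The state is a dict: "time_s": time; "q": joint angles; "dq": joint speeds; "joint_efforts": joint torques, N m; "eef_pos": TCP position; "eef_rot": TCP orientation; "wrist_force": force on the tool from outside, world axes, zero at the start; "torque": the same for the moment, N m; "opening": opening from 0.0 (shut) to 1.0 (fully open); "grasp_force": force on a finger pad.
Only numpy, scipy, OpenCV 4.12 (cv2) and the standard library are available. Lean on these libraries where they do the work, as an engineer would, in place of code of your own. Each camera call takes 0.05 s, during which the arm holds its last target. There are 200 camera calls.

## Working session

There is one attempt and no reset: what is moved stays moved. The work goes in short steps, Python scripts to look and compute and a tool call to move; the robot and the scene stay as the last step left them, time stands still between calls to the robot, and variables do not carry over. Pictures are saved under pics/ and viewed, at most 10 in all, crops included, and the job is handed in when it is done.

Besides the shell and the picture viewer there is one more tool, called after "Request:" as name(argument=value, ...) on one line, values as JSON. servo_tool: Moves the arm, as the interface text tells. Its arguments: {"type":"object","properties":{"series":{"type":"string"}},"required":["series"]}

```bash
ls; mkdir -p pics; cat > h.py <<'E'
import numpy as np, cv2
from bench import ctrl
from scipy.spatial.transform import Rotation as R
def snap(n):
    o=ctrl.get_obs(); c=ctrl.camera(n)
    c["f"]=192/np.tan(np.radians(c["fovy"])/2)
    if n=="wrist":
        q=o["eef_rot"]; T=np.eye(4); T[:3,:3]=R.from_quat([q[1],q[2],q[3],q[0]]).as_matrix(); T[:3,3]=o["eef_pos"]
        c["E"]=T@c["T_tool_cam"]
    else: c["E"]=c["extrinsics"]
    return c
def rays(c,uv):
    uv=np.atleast_2d(np.float64(uv)); K=np.array([[c["f"],0,c["cx"]],[0,c["f"],c["cy"]],[0,0,1.]])
    d=(uv-[c["cx"],c["cy"]])/c["f"]; s=d.copy()
    for _ in range(20): s=d/(1+c["k1"]*(s**2).sum(1,keepdims=True))
    return np.c_[s,np.ones(len(s))]
def onplane(c,uv,z):
    d=rays(c,uv)@c["E"][:3,:3].T; o=c["E"][:3,3]
    return o+d*((z-o[2])/d[:,2:])
def depthpts(c,uv):
    uv=np.atleast_2d(uv); i=np.round(uv).astype(int); z=c["z_map"][i[:,1],i[:,0]]
    return (rays(c,uv)*z[:,None])@c["E"][:3,:3].T+c["E"][:3,3]
def save(img,name,s=1):
    cv2.imwrite("pics/"+name,cv2.resize(cv2.cvtColor(img,cv2.COLOR_RGB2BGR),None,fx=s,fy=s))
E
python3 - <<'E'
from h import *
a=snap("top");b=snap("side")
save(np.vstack([a["img"],b["img"]]),"a.png",0.78)
import pickle;pickle.dump((a,b),open("v.pkl","wb"))
for c in(a,b): print(c["E"].round(3),c["fovy"],c["k1"])
o=ctrl.get_obs();print(o["time_s"],o["eef_pos"],o["eef_rot"],o["wrist_force"],o["opening"])
E
```

```text
pics
[[-0.009 -0.982  0.187  0.253]
 [-1.     0.011  0.011 -0.011]
 [-0.013 -0.187 -0.982  1.397]
 [ 0.     0.     0.     1.   ]] 57.319754095483205 -0.07116048607497238
[[-0.9   -0.276  0.336  0.191]
 [-0.435  0.546 -0.716  0.741]
 [ 0.014 -0.791 -0.612  0.735]
 [ 0.     0.     0.     1.   ]] 57.49018878789793 0.02194751267993313
0.1 [ 0.16649255 -0.54991199  0.25549276] [-7.56084790e-04  9.89226450e-01  1.46391459e-01  2.36811144e-05] [-1.10624408 -0.35702428 -0.24033208] 1.0013635568061148
```

View pics/a.png

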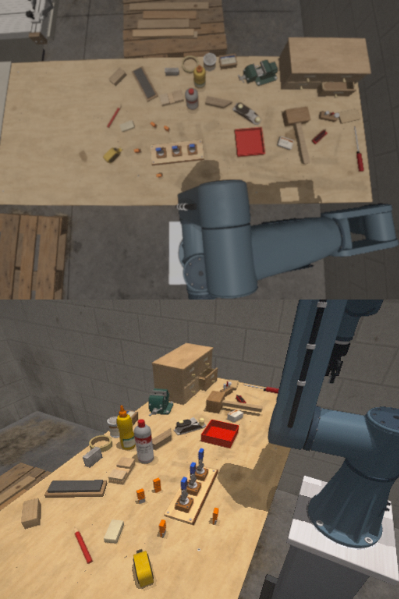

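The stacked view shows the tester with three blue clips at about (160..192,150) in the top half. In the side half they are at (200,455), (192,468) and (183,485). The orange look-alikes are at (141,492), (156,484), (163,526) and (215,514), and the red tray is at (249,142) in the top half. Next I'll measure the blue clips and crop to check the choice.

```bash
python3 - <<'E'
from h import *
import pickle;a,b=pickle.load(open("v.pkl","rb"))
for n,c in(("top",a),("side",b)):
    h=cv2.cvtColor(c["img"],cv2.COLOR_RGB2HSV)
    m=cv2.inRange(h,(103,120,60),(125,255,255))
    k,l,s,ce=cv2.connectedComponentsWithStats(m)
    for i in range(1,k):
        if s[i,4]<20: continue
        v,u=np.nonzero(l==i); P=depthpts(c,np.c_[u,v]); t=P[P[:,2]>np.percentile(P[:,2],95)-.004]
        print(n,s[i],"top med",np.median(t,0).round(4),"range",np.ptp(t,axis=0).round(3))
    m=cv2.inRange(h,(0,190,100),(4,255,255))|cv2.inRange(h,(174,190,100),(180,255,255))
    k,l,s,ce=cv2.connectedComponentsWithStats(m)
    for i in range(1,k):
        if s[i,4]>300:
            v,u=np.nonzero(l==i);P=depthpts(c,np.c_[u,v]);print("red",s[i],P.min(0).round(3),P.max(0).round(3))
# board: points z~12mm near
v,u=np.mgrid[150:230,180:280];P=depthpts(a,np.c_[u.ravel(),v.ravel()])
q=P[(abs(P[:,2]-.012)<.005)];r=cv2.minAreaRect(np.float32(q[:,:2]*1000));print(r)
x=cv2.resize(a["img"][160:240,180:280],(500,400),interpolation=cv2.INTER_CUBIC)
y=cv2.resize(b["img"][180:300,190:290],(333,400),interpolation=cv2.INTER_CUBIC)
save(np.hstack([x,y[:,:290]]),"b.png")
E
```

```text
side [255 191   6  12  38] top med [0.5086 0.0416 0.1338] range [0.013 0.024 0.004]
side [244 209   7   6  31] top med [0.5005 0.1234 0.1336] range [0.012 0.025 0.004]
side [232 228   8   7  38] top med [0.493  0.2007 0.133 ] range [0.012 0.022 0.004]
red [259 154  47  32 757] [ 0.191 -0.325 -0.003] [0.619 0.741 0.735]
((523.31591796875, 117.51943969726562), (412.1962585449219, 314.84722900390625), 86.74852752685547)
```

View pics/b.png

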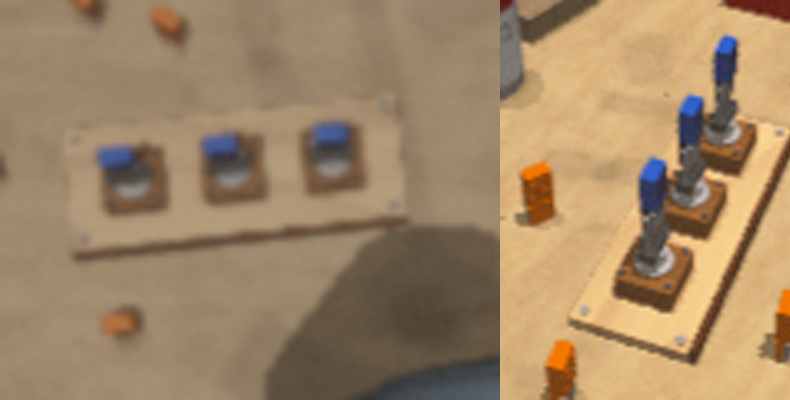

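The crop confirms three blue clips on three posts and loose orange look-alikes on the bench, so the blue ones are the targets. Next I'll work out the approach above the left clip.

```bash
cat >> h.py <<'E'
YAW=np.arctan2(0.0156,0.159)
def goal(p,yaw=None):
    o=ctrl.get_obs(); q=o["eef_rot"]; A=R.from_quat([q[1],q[2],q[3],q[0]])
    bx=np.array([np.cos(YAW),np.sin(YAW),0]); best=None
    for s in(1,-1):
        y=s*bx; z=np.array([0,0,-1.]); B=R.from_matrix(np.c_[np.cross(y,z),y,z])
        r=(A.inv()*B).as_rotvec(degrees=True)
        print("t",round(o["time_s"],2),"shift mm",(A.inv().apply(np.array(p)-o["eef_pos"])*1000).round(1),"turn",r.round(2),"q6",o["q"][5].round(2),o["eef_pos"].round(4))
E
python3 -c "
from h import *
goal([.493,.2007,.231])"
```

```text
t 0.1 shift mm [ 529.9 -623.8   25.6] turn [-6.000e-02 -7.000e-02 -7.877e+01] q6 -0.21 [ 0.1665 -0.5499  0.2555]
t 0.1 shift mm [ 529.9 -623.8   25.6] turn [-8.0000e-02  6.0000e-02  1.0123e+02] q6 -0.21 [ 0.1665 -0.5499  0.2555]
```

Request:
servo_tool(series="-1 0.530 -0.624 0 0 0 -78.8;-1 0.530 -0.624 0 0 0 -78.8;-1 0.530 -0.624 0 0 0 -78.8;-1 0.530 -0.624 0 0 0 -78.8;-1 0.530 -0.624 0 0 0 -78.8;-1 0.530 -0.624 0 0 0 -78.8;-1 0.530 -0.624 0 0 0 -78.8;-1 0.530 -0.624 0 0 0 -78.8;-1 0.530 -0.624 0 0 0 -78.8;-1 0.530 -0.624 0 0 0 -78.8;-1 0.530 -0.624 0 0 0 -78.8;-1 0.530 -0.624 0 0 0 -78.8")

```text
time_s: 1.1
eef_pos: [0.3661, -0.0898, 0.2563]
eef_rot: [0.0, 0.669, 0.743, 0.0]
wrist_force: [1.0, -1.3, 0.5]
opening: 1.0
grasp_force: 0.0
```

```bash
python3 -c "
from h import *
goal([.493,.2007,.231])"
```

```text
t 1.1 shift mm [275.7 156.6  25.3] turn [0.03 0.03 0.4 ] q6 -0.66 [ 0.3661 -0.0898  0.2563]
t 1.1 shift mm [275.7 156.6  25.3] turn [-4.000e-02  5.000e-02 -1.796e+02] q6 -0.66 [ 0.3661 -0.0898  0.2563]
```

Request:
servo_tool(series="-1 0.275 0.156 0.01 0 0 0;-1 0.275 0.156 0.01 0 0 0;-1 0.275 0.156 0.01 0 0 0;-1 0.275 0.156 0.01 0 0 0;-1 0.275 0.156 0.01 0 0 0;-1 0.275 0.156 0.01 0 0 0;-1 0.275 0.156 0.01 0 0 0;-1 0.275 0.156 0.01 0 0 0;-1 0.275 0.156 0.01 0 0 0;-1 0.275 0.156 0.01 0 0 0;-1 0.275 0.156 0.01 0 0 0")

```text
time_s: 2.02
eef_pos: [0.4936, 0.1967, 0.2457]
eef_rot: [-0.0, 0.671, 0.741, -0.001]
wrist_force: [0.0, -0.5, 0.8]
opening: 1.002
grasp_force: 0.0
```

```bash
cat >> h.py <<'E'
def clips(c,lo=100):
    m=cv2.inRange(cv2.cvtColor(c["img"],cv2.COLOR_RGB2HSV),(103,120,50),(125,255,255))
    k,l,s,ce=cv2.connectedComponentsWithStats(m)
    for i in range(1,k):
        if s[i,4]<lo: continue
        v,u=np.nonzero(l==i); P=depthpts(c,np.c_[u,v]); zt=np.percentile(P[:,2],95); g=P[P[:,2]>zt-.004]
        r=cv2.minAreaRect(np.float32(g[:,:2]*1000)); print(s[i],"z top/bot",zt.round(4),P[:,2].min().round(4),"rect",np.round(r[0],1),np.round(r[1],1),round(r[2],1))
E
python3 -c "
from h import *
c=snap('wrist');clips(c);save(c['img'],'c.png');clips(snap('side'),15)
goal([.493,.2007,.131])"
```

```text
[248 173  15  23 105] z top/bot 0.1362 0.1244 rect [491.2 204.2] [ 9.8 13.7] 5.0
[249 273  17  26 425] z top/bot 0.1364 0.133 rect [494.1 195.7] [ 12.7 170.8] 5.2
[250 356  15  16 228] z top/bot 0.2392 0.134 rect [488.4 243.7] [ 3.4 74.1] 6.7
[244 209   7  14  58] z top/bot 0.1351 0.1056 rect [351.6 428.5] [ 13.  703.2] 26.1
[233 228   6  15  46] z top/bot 0.135 0.1055 rect [492.1 201. ] [10.3 20.1] 13.7
t 2.12 shift mm [  4.7  -0.4 115.2] turn [-0.03  0.02 -0.04] q6 0.06 [0.4939 0.1961 0.2462]
t 2.12 shift mm [  4.7  -0.4 115.2] turn [2.0000e-02 4.0000e-02 1.7996e+02] q6 0.06 [0.4939 0.1961 0.2462]
```

View pics/c.png

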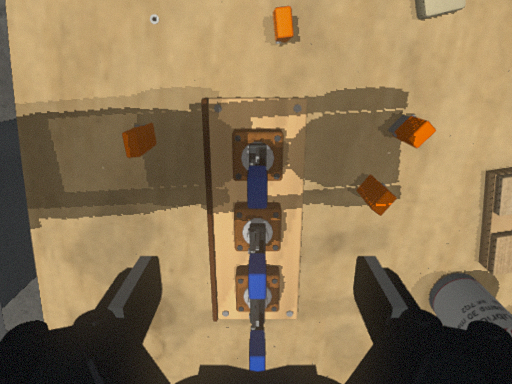

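```bash
python3 -c "
from h import *
c=snap('wrist');print(c['E'].round(3))
for uv in [(257,185),(258,265),(258,285),(257,355),(257,365),(258,155),(257,232),(250,296)]: print(uv,c['img'][uv[1],uv[0]],depthpts(c,[uv]).round(4))
m=cv2.inRange(cv2.cvtColor(c['img'],cv2.COLOR_RGB2HSV),(103,120,50),(125,255,255))
print([ (r,int(np.nonzero(m[r,230:280])[0].min()+230),int(np.nonzero(m[r,230:280])[0].max()+230)) for r in range(175,384,10) if m[r,230:280].any()])
"
```

```text
[[ 0.995  0.091  0.031  0.486]
 [ 0.096 -0.941 -0.324  0.28 ]
 [-0.001  0.326 -0.946  0.363]
 [ 0.     0.     0.     1.   ]]
(257, 185) [50 51 81] [[0.493  0.2046 0.1355]]
(258, 265) [62 58 81] [[0.5005 0.1344 0.1253]]
(258, 285) [ 62  92 183] [[0.5017 0.1225 0.1353]]
(257, 355) [ 56  73 132] [[0.5079 0.0504 0.1341]]
(257, 365) [ 54  90 175] [[0.5088 0.0402 0.1353]]
(258, 155) [105 100  96] [[0.4925 0.2172 0.0979]]
(257, 232) [76 67 63] [[0.4994 0.1373 0.0723]]
(250, 296) [ 56  87 179] [[0.4964 0.1107 0.1341]]
[(175, 248, 264), (185, 248, 263), (195, 248, 264), (275, 249, 265), (285, 249, 265), (295, 249, 265), (355, 250, 264), (365, 250, 264)]
```

Request:
servo_tool(series="-1 0.0045 -0.0006 0 0 0 0;-0.3 0.0045 -0.0006 0.04 0 0 0;-0.2 0.0045 -0.0006 0.08 0 0 0;-0.2 0.0045 -0.0006 0.10 0 0 0;-0.2 0.0045 -0.0006 0.115 0 0 0;-0.2 0.0045 -0.0006 0.115 0 0 0;-0.2 0.0045 -0.0006 0.115 0 0 0")

```text
time_s: 2.75
eef_pos: [0.4928, 0.2011, 0.1311]
eef_rot: [-0.0, 0.672, 0.741, -0.001]
wrist_force: [0.1, -0.5, -0.4]
opening: 0.601
grasp_force: 0.0
```

```bash
python3 -c "
from h import *
goal([.493,.2007,.131]);c=snap('wrist');clips(c);save(c['img'][150:],'d.png')
print(ctrl.get_obs()['wrist_force'].round(1))"
```

```text
t 2.75 shift mm [-0.4  0.1  0.1] turn [-0.08  0.   -0.02] q6 0.07 [0.4928 0.2011 0.1311]
t 2.75 shift mm [-0.4  0.1  0.1] turn [0.0000e+00 1.3000e-01 1.7998e+02] q6 0.07 [0.4928 0.2011 0.1311]
[242 238  33  52 796] z top/bot 0.1357 0.1033 rect [486.9 244.8] [10.7 79.8] 10.3
[0.2 0.  0.3]
```

View pics/d.png

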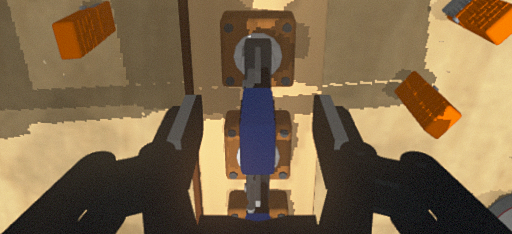

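The view shows the left clip's block (about x=258 in the crop) centred between the fingertips at x=200 and x=315. I'll close on it.

Request:
servo_tool(series="1 0 0 0 0 0 0;1 0 0 0 0 0 0;1 0 0 0 0 0 0;1 0 0 0 0 0 0;1 0 0 0 0 0 0;1 0 0 0 0 0 0;1 0 0 0 0 0 0;1 0 0 0 0 0 0;1 0 0 0 0 0 0;1 0 0 0 0 0 0")

```text
time_s: 3.63
eef_pos: [0.4937, 0.2016, 0.1327]
eef_rot: [0.0, 0.671, 0.741, 0.0]
wrist_force: [-2.5, -0.4, 5.8]
opening: 0.156
grasp_force: 61.5
```

Request:
servo_tool(series="1 0 0 -0.001 0 0 0;1 0 0 -0.002 0 0 0;1 0 0 -0.003 0 0 0;1 0 0 -0.003 0 0 0;1 0 0 -0.003 0 0 0;1 0 0 -0.003 0 0 0")

```text
time_s: 4.13
eef_pos: [0.493, 0.2015, 0.134]
eef_rot: [-0.0, 0.672, 0.741, -0.0]
wrist_force: [-0.3, -0.4, -2.7]
opening: 0.15
grasp_force: 60.0
```

Request:
servo_tool(series="1 0 0 -0.001 0 0 0;1 0 0 -0.002 0 0 0;1 0 0 -0.002 0 0 0;1 0 0 -0.002 0 0 0;1 0 0 -0.002 0 0 0")

```text
time_s: 4.55
eef_pos: [0.493, 0.2015, 0.1362]
eef_rot: [-0.0, 0.671, 0.741, -0.0]
wrist_force: [-0.4, -0.1, -4.8]
opening: 0.153
grasp_force: 59.9
```

```bash
python3 -c "
from h import *
for i in range(4): 
  c=snap('wrist');o=ctrl.get_obs();print(o['wrist_force'].round(2),o['eef_pos'].round(4))"
```

```text
[-1.23  0.21 -4.9 ] [0.4931 0.2015 0.1362]
[-1.06 -0.02 -3.59] [0.4931 0.2015 0.1362]
[ 0.01 -0.18 -4.76] [0.4931 0.2015 0.1362]
[-0.36 -0.49 -3.9 ] [0.4931 0.2015 0.1362]
```

Request:
servo_tool(series="1 0 0 -0.001 0 0 0;1 0 0 -0.002 0 0 0;1 0 0 -0.002 0 0 0;1 0 0 -0.002 0 0 0;1 0 0 -0.002 0 0 0")

```text
time_s: 5.17
eef_pos: [0.4932, 0.2015, 0.1383]
eef_rot: [0.0, 0.671, 0.741, -0.0]
wrist_force: [-1.1, -0.2, -5.1]
opening: 0.153
grasp_force: 60.0
```

```bash
cat > look.py <<'E'
from h import *
import sys
f=[]
for i in range(3):
  c=snap('side');o=ctrl.get_obs();f.append(o['wrist_force'])
print(np.mean(f,0).round(2),o['eef_pos'].round(4),o['time_s'])
if len(sys.argv)>1:
  u,v=int(sys.argv[2]),int(sys.argv[3])
  w=snap('wrist')
  A=cv2.resize(c['img'][v-25:v+35,u-30:u+30],(400,400),interpolation=cv2.INTER_CUBIC)
  save(np.hstack([A,cv2.resize(w['img'][200:350,180:330],(400,400))]),sys.argv[1])
E
python3 look.py
```

```text
[-1.03 -0.16 -4.51] [0.4932 0.2015 0.1383] 5.3167
```

```bash
python3 look.py e.png 236 234
```

```text
[-1.03 -0.41 -4.62] [0.4932 0.2015 0.1383] 5.4667
```

View pics/e.png

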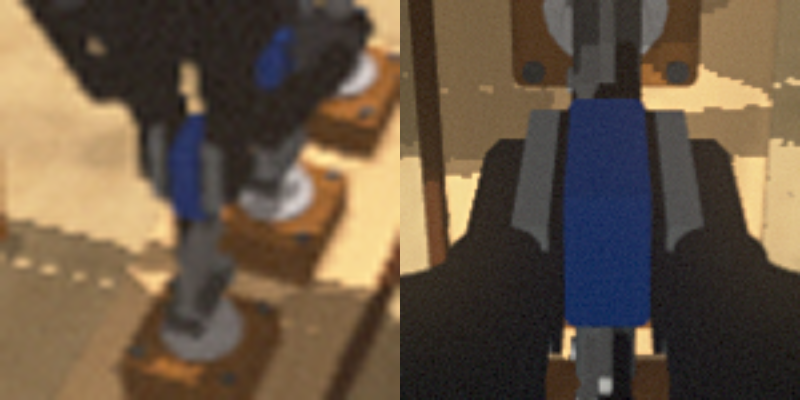

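The block is gripped and no stem shows, while the force has levelled at about 4.6 N as the tool rises. That looks like slipping, so I'll pull on gently.

Request:
servo_tool(series="1 0 0 -0.001 0 0 0;1 0 0 -0.002 0 0 0;1 0 0 -0.002 0 0 0;1 0 0 -0.002 0 0 0")

```text
time_s: 5.85
eef_pos: [0.4932, 0.2016, 0.1403]
eef_rot: [-0.0, 0.672, 0.741, 0.0]
wrist_force: [-0.6, 0.0, -5.0]
opening: 0.154
grasp_force: 59.9
```

Request:
servo_tool(series="1 0 0 -0.001 0 0 0;1 0 0 -0.002 0 0 0;1 0 0 -0.002 0 0 0;1 0 0 -0.002 0 0 0")

```text
time_s: 6.18
eef_pos: [0.4932, 0.2015, 0.1424]
eef_rot: [0.0, 0.672, 0.741, 0.0]
wrist_force: [-1.7, 0.3, -4.9]
opening: 0.153
grasp_force: 59.8
```

```bash
python3 look.py
```

```text
[-1.31  0.17 -3.92] [0.4932 0.2015 0.1423] 6.3333
```

The force stays near 4.5 N through 6 mm of further rise, so the left clip is the weak one. I'll lift it off and locate the tray.

Request:
servo_tool(series="1 0 0 -0.003 0 0 0;1 0 0 -0.006 0 0 0;1 0 0 -0.009 0 0 0;1 0 0 -0.012 0 0 0;1 0 0 -0.015 0 0 0;1 0 0 -0.020 0 0 0;1 0 0 -0.030 0 0 0;1 0 0 -0.045 0 0 0;1 0 0 -0.070 0 0 0;1 0 0 -0.090 0 0 0;1 0 0 -0.090 0 0 0;1 0 0 -0.090 0 0 0")

```text
time_s: 7.33
eef_pos: [0.4945, 0.2017, 0.2346]
eef_rot: [0.001, 0.672, 0.741, 0.002]
wrist_force: [-0.9, -0.3, -0.8]
opening: 0.152
grasp_force: 60.5
```

```bash
python3 - <<'E'
from h import *
import pickle;a,b=pickle.load(open("v.pkl","rb"))
h=cv2.cvtColor(a["img"],cv2.COLOR_RGB2HSV)
m=cv2.inRange(h,(0,170,80),(6,255,255))|cv2.inRange(h,(172,170,80),(180,255,255))
k,l,s,ce=cv2.connectedComponentsWithStats(m)
for i in range(1,k):
    if s[i,4]>150:
        r=cv2.minAreaRect(np.float32(np.argwhere(l==i)[:,::-1])); print(s[i],r, onplane(a,[r[0]],.03).round(3), onplane(a,cv2.boxPoints(r),.04).round(3).tolist())
c=snap('wrist');clips(c);save(c['img'],'f.png')
o=ctrl.get_obs();print(o['wrist_force'].round(1),o['eef_pos'].round(4),o['opening'])
E
```

```text
[ 302  165   36   35 1047] ((319.6655578613281, 181.9862060546875), (32.63687515258789, 33.55037307739258), 85.2363510131836) [[ 0.541 -0.252  0.03 ]] [[0.6, -0.18, 0.04], [0.61, -0.314, 0.04], [0.479, -0.318, 0.04], [0.469, -0.187, 0.04]]
[ 241  249   33   74 1973] z top/bot 0.238 0.0634 rect [490.6 236.6] [12.8 98.2] 6.4
[247 343  16  29 378] z top/bot 0.1335 0.103 rect [499.9 167.9] [ 12.7 236.4] 3.7
[ 0.7  0.5 -1.6] [0.4935 0.2016 0.2329] 0.14949595026092413
```

View pics/f.png

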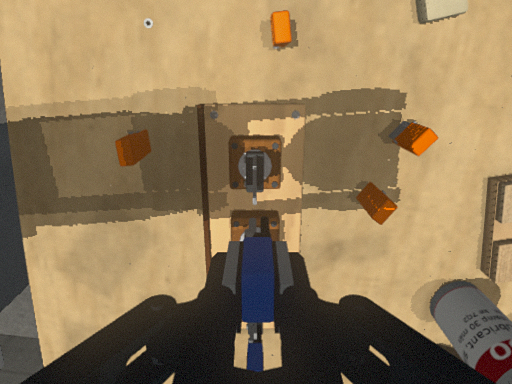

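The clip is off its blade and held: the left post's blade is bare at (255,165). Next is the tray, centred at about (0.54, -0.25).

```bash
python3 -c "
from h import *
goal([.540,-.251,.233])"
```

```text
t 7.38 shift mm [-4.549e+02  1.900e+00 -1.000e-01] turn [ 0.09 -0.01  0.03] q6 0.07 [0.4935 0.2016 0.2329]
t 7.38 shift mm [-4.549e+02  1.900e+00 -1.000e-01] turn [ 1.0000e-02  1.4000e-01 -1.7997e+02] q6 0.07 [0.4935 0.2016 0.2329]
```

Request:
servo_tool(series="1 -0.040 0 0 0 0 0;1 -0.080 0 0 0 0 0;1 -0.120 0 0 0 0 0;1 -0.160 0 0 0 0 0;1 -0.200 0 0 0 0 0;1 -0.240 0 0 0 0 0;1 -0.280 0 0 0 0 0;1 -0.320 0 0 0 0 0;1 -0.360 0 0 0 0 0;1 -0.400 0 0 0 0 0;1 -0.435 0.002 0 0 0 0;1 -0.455 0.002 0 0 0 0")

```text
time_s: 8.38
eef_pos: [0.5391, -0.2548, 0.2306]
eef_rot: [-0.001, 0.673, 0.74, -0.001]
wrist_force: [0.5, 0.2, -0.6]
opening: 0.154
grasp_force: 60.5
```

Request:
servo_tool(series="1 0 0 0 0 0 0;1 0 0 0 0 0 0;1 0 0 0.04 0 0 0;1 0 0 0.08 0 0 0;1 0 0 0.12 0 0 0;1 0 0 0.14 0 0 0;1 0 0 0.15 0 0 0;1 0 0 0.16 0 0 0;1 0 0 0.165 0 0 0;1 0 0 0.165 0 0 0")

```text
time_s: 9.22
eef_pos: [0.5401, -0.2507, 0.0673]
eef_rot: [0.0, 0.671, 0.741, 0.0]
wrist_force: [-0.7, 0.1, -1.4]
opening: 0.151
grasp_force: 60.5
```

```bash
python3 - <<'E'
from h import *
a=snap('top');b=snap('side');o=ctrl.get_obs();print(o['wrist_force'].round(1),o['eef_pos'].round(4),o['opening'])
A=cv2.resize(b['img'][130:230,210:330],(480,400));save(np.hstack([A,cv2.resize(a['img'][150:230,270:350],(320,400))[:,:320]]),"g.png")
E
```

```text
[ 1.   0.3 -0.6] [ 0.5408 -0.2515  0.0687] 0.15240109461241838
```

View pics/g.png

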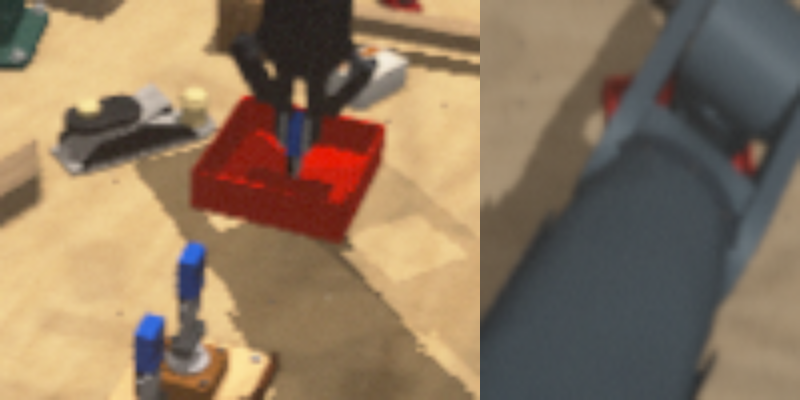

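The clip hangs inside the tray at about (295,150) in the left half, clear of the walls. I'll release it here.

Request:
servo_tool(series="1 0 0 0.004 0 0 0;1 0 0 0.006 0 0 0;0.3 0 0 0.006 0 0 0;0 0 0 0.006 0 0 0;-0.1 0 0 0.006 0 0 0;-0.1 0 0 0.006 0 0 0;-0.1 0 0 0.006 0 0 0;-0.1 0 0 0.006 0 0 0;-0.1 0 0 -0.02 0 0 0;-0.1 0 0 -0.06 0 0 0;-0.1 0 0 -0.10 0 0 0;-0.1 0 0 -0.16 0 0 0")

```text
time_s: 10.32
eef_pos: [0.5392, -0.2506, 0.2099]
eef_rot: [-0.001, 0.672, 0.741, -0.0]
wrist_force: [1.3, 0.5, 0.8]
opening: 0.555
grasp_force: 0.0
```

```bash
python3 - <<'E'
from h import *
w=snap('wrist');b=snap('side')
for c in(w,b):clips(c,15)
c=w;m=cv2.inRange(cv2.cvtColor(c["img"],cv2.COLOR_RGB2HSV),(103,120,50),(125,255,255))
k,l,s,ce=cv2.connectedComponentsWithStats(m)
for i in range(1,k):
  if s[i,4]>100:
    v,u=np.nonzero(l==i);P=depthpts(c,np.c_[u,v]);print(np.median(P,0).round(3),np.percentile(P,5,axis=0).round(3),np.percentile(P,95,axis=0).round(3))
goal([.5005,.1234,.215])
E
```

```text
[251 191  16   6  62] z top/bot 0.0621 0.0597 rect [ 541.3 -261.9] [12.5  5. ] 3.7
[282 160   5  11  27] z top/bot 0.0609 0.0285 rect [ 538.9 -251.1] [ 8.1 24.2] 12.5
[255 191   6  13  52] z top/bot 0.1348 0.1047 rect [508.7  41.2] [10.6 25.9] 4.2
[244 209   7   7  33] z top/bot 0.1351 0.127 rect [499.8 124. ] [10.8 20.5] 9.0
t 10.42 shift mm [379.5  -5.9  -1. ] turn [0.63 0.56 0.04] q6 -0.73 [ 0.5437 -0.2537  0.2178]
t 10.42 shift mm [379.5  -5.9  -1. ] turn [  -0.88    0.98 -179.95] q6 -0.73 [ 0.5437 -0.2537  0.2178]
```

The clip stands upright in the tray and is released. The middle clip is next.

Request:
servo_tool(series="-0.1 0.040 0 0 0 0 0;-0.1 0.080 0 0 0 0 0;-0.1 0.120 0 0 0 0 0;-0.1 0.160 0 0 0 0 0;-0.1 0.200 0 0 0 0 0;-0.1 0.240 0 0 0 0 0;-0.1 0.280 0 0 0 0 0;-0.1 0.320 0 0 0 0 0;-0.1 0.350 -0.002 0 0 0 0;-0.1 0.3765 -0.0026 0 0 0 0;-0.1 0.3765 -0.0026 0 0 0 0;-0.1 0.3765 -0.0026 0 0 0 0")

```text
time_s: 11.42
eef_pos: [0.4999, 0.1245, 0.2087]
eef_rot: [0.0, 0.67, 0.742, -0.0]
wrist_force: [-0.3, -1.3, -0.2]
opening: 0.55
grasp_force: 0.0
```

```bash
python3 -c "
from h import *
c=snap('wrist')
m=cv2.inRange(cv2.cvtColor(c['img'],cv2.COLOR_RGB2HSV),(103,90,40),(128,255,255));k,l,s,ce=cv2.connectedComponentsWithStats(m)
for i in range(1,k):
  if s[i,4]>80:
    v,u=np.nonzero(l==i);P=depthpts(c,np.c_[u,v]);g=(P[:,2]>.131)&(P[:,2]<.139);
    print(s[i],np.median(P[g],0).round(4),np.ptp(P[g],axis=0).round(3))
    mu=(u.min()+u.max())/2; print(mu,onplane(c,[[mu,np.median(v)]],.136).round(4))
goal([.5005,.1234,.131])"
```

```text
[ 247  187   23   52 1034] [0.5006 0.1239 0.1354] [0.015 0.024 0.006]
258.0 [[0.5    0.1286 0.136 ]]
[248 316  20  28 526] [0.5086 0.0416 0.1355] [0.015 0.024 0.004]
257.5 [[0.5086 0.0416 0.136 ]]
t 11.47 shift mm [-0.1  0.4 77.7] turn [-0.02  0.03  0.12] q6 -0.09 [0.5001 0.1235 0.2087]
t 11.47 shift mm [-0.1  0.4 77.7] turn [-4.0000e-02 -3.0000e-02 -1.7988e+02] q6 -0.09 [0.5001 0.1235 0.2087]
```

Request:
servo_tool(series="0.4 0 0 0.03 0 0 0;0.4 0 0 0.06 0 0 0;0.4 0 0 0.0775 0 0 0;0.4 0 0 0.0775 0 0 0;0.4 0 0 0.0775 0 0 0;1 0 0 0.0775 0 0 0;1 0 0 0.0775 0 0 0;1 0 0 0.0775 0 0 0;1 0 0 0.0775 0 0 0;1 0 0 0.0775 0 0 0;1 0 0 0.0775 0 0 0;1 0 0 0.0775 0 0 0")

```text
time_s: 12.47
eef_pos: [0.5013, 0.1227, 0.1327]
eef_rot: [0.001, 0.671, 0.741, 0.0]
wrist_force: [-0.6, -5.5, 4.4]
opening: 0.147
grasp_force: 60.9
```

Request:
servo_tool(series="1 0 0 -0.001 0 0 0;1 0 0 -0.002 0 0 0;1 0 0 -0.003 0 0 0;1 0 0 -0.004 0 0 0;1 0 0 -0.004 0 0 0;1 0 0 -0.004 0 0 0")

```text
time_s: 12.97
eef_pos: [0.5004, 0.1227, 0.1352]
eef_rot: [0.001, 0.671, 0.741, -0.0]
wrist_force: [1.5, -5.0, -5.3]
opening: 0.151
grasp_force: 59.6
```

```bash
python3 look.py
```

```text
[ 1.31 -5.8  -5.2 ] [0.5004 0.1226 0.1352] 13.1167
```

Request:
servo_tool(series="1 -0.0005 0 -0.001 0 0 0;1 -0.001 0 -0.002 0 0 0;1 -0.001 0 -0.002 0 0 0;1 -0.001 0 -0.002 0 0 0;1 -0.001 0 -0.002 0 0 0")

```text
time_s: 13.53
eef_pos: [0.5002, 0.1224, 0.1372]
eef_rot: [-0.0, 0.671, 0.741, -0.0]
wrist_force: [1.6, -2.5, -9.0]
opening: 0.157
grasp_force: 59.2
```

```bash
python3 look.py
```

```text
[ 0.98 -2.41 -8.44] [0.5002 0.1224 0.1372] 13.6833
```

Request:
servo_tool(series="1 0 0 -0.0006 0 0 0;1 0 0 -0.0013 0 0 0;1 0 0 -0.0013 0 0 0;1 0 0 -0.0013 0 0 0;1 0 0 -0.0013 0 0 0;1 0 0 -0.0013 0 0 0")

```text
time_s: 14.18
eef_pos: [0.5002, 0.1224, 0.1386]
eef_rot: [-0.0, 0.672, 0.741, -0.0]
wrist_force: [0.6, -2.8, -11.0]
opening: 0.154
grasp_force: 58.9
```

```bash
python3 look.py h.png 244 215
```

```text
[  1.04  -1.27 -10.4 ] [0.5003 0.1224 0.1387] 14.3333
```

View pics/h.png

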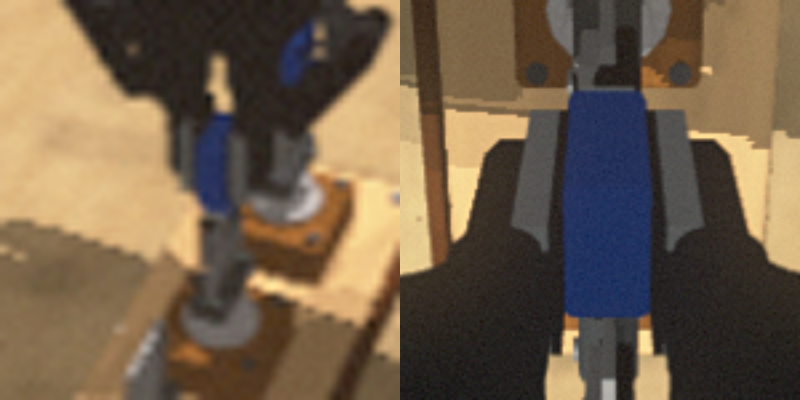

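The middle clip holds at about 10.4 N, with the force rising steadily as the tool rose. I'll lower it back, release, and move to the right clip.

Request:
servo_tool(series="1 0 0 0.002 0 0 0;1 0 0 0.004 0 0 0;1 0 0 0.0055 0 0 0;1 0 0 0.0055 0 0 0;1 0 0 0.0055 0 0 0;0.2 0 0 0.0055 0 0 0;0.1 0 0 0.0055 0 0 0;0.1 0 0 0.0055 0 0 0;0.1 0 0 0.0055 0 0 0;0.1 0 0 -0.030 0 0 0;0.1 0 0 -0.070 0 0 0;0.1 0 0 -0.070 0 0 0")

```text
time_s: 15.38
eef_pos: [0.5047, 0.1226, 0.2165]
eef_rot: [0.004, 0.671, 0.741, 0.004]
wrist_force: [2.8, -0.6, 0.8]
opening: 0.45
grasp_force: 0.0
```

```bash
python3 -c "
from h import *
c=snap('wrist');c=snap('wrist')
m=cv2.inRange(cv2.cvtColor(c['img'],cv2.COLOR_RGB2HSV),(103,90,40),(128,255,255));k,l,s,ce=cv2.connectedComponentsWithStats(m)
for i in range(1,k):
  if s[i,4]>80:
    v,u=np.nonzero(l==i);P=depthpts(c,np.c_[u,v]);g=(P[:,2]>.131)&(P[:,2]<.145);
    print(s[i],np.median(P[g],0).round(4),np.ptp(P[g],axis=0).round(3))
goal([.5086,.0416,.205])"
```

```text
[241 182  21  49 909] [0.5004 0.1249 0.1352] [0.014 0.024 0.006]
[243 304  19  32 523] [0.5087 0.041  0.1355] [0.014 0.024 0.006]
t 15.48 shift mm [-81.1  -1.4   6.2] turn [0.3  0.02 0.03] q6 -0.09 [0.502  0.1225 0.2111]
t 15.48 shift mm [-81.1  -1.4   6.2] turn [-3.0000e-02  4.8000e-01 -1.7997e+02] q6 -0.09 [0.502  0.1225 0.2111]
```

Request:
servo_tool(series="0.1 -0.030 0 0 0 0 0;0.1 -0.060 0 0 0 0 0;0.1 -0.0815 0.0004 0 0 0 0;0.1 -0.0815 0.0004 0 0 0 0;0.1 -0.0815 0.0004 0 0 0 0;0.1 -0.0815 0.0004 0 0 0 0;0.1 -0.0815 0.0004 0 0 0 0;0.1 -0.0815 0.0004 0 0 0 0")

```text
time_s: 16.15
eef_pos: [0.5085, 0.0422, 0.2084]
eef_rot: [-0.0, 0.671, 0.741, -0.0]
wrist_force: [0.1, 0.3, -0.4]
opening: 0.451
grasp_force: 0.0
```

```bash
python3 -c "
from h import *
goal([.5086,.0413,.131])"
```

```text
t 16.15 shift mm [-0.9  0.1 77.4] turn [-0.04 -0.02  0.1 ] q6 -0.25 [0.5085 0.0422 0.2084]
t 16.15 shift mm [-0.9  0.1 77.4] turn [ 3.000e-02 -6.000e-02 -1.799e+02] q6 -0.25 [0.5085 0.0422 0.2084]
```

Request:
servo_tool(series="0.3 -0.001 0 0.03 0 0 0;0.4 -0.001 0 0.06 0 0 0;0.4 -0.001 0 0.0775 0 0 0;0.4 -0.001 0 0.0775 0 0 0;0.4 -0.001 0 0.0775 0 0 0;1 -0.001 0 0.0775 0 0 0;1 -0.001 0 0.0775 0 0 0;1 -0.001 0 0.0775 0 0 0;1 -0.001 0 0.0775 0 0 0;1 -0.001 0 0.0775 0 0 0;1 -0.001 0 0.0775 0 0 0;1 -0.001 0 0.0775 0 0 0")

```text
time_s: 17.15
eef_pos: [0.5096, 0.0405, 0.1325]
eef_rot: [0.001, 0.672, 0.741, 0.001]
wrist_force: [-2.3, 2.2, 5.9]
opening: 0.155
grasp_force: 61.1
```

Request:
servo_tool(series="1 0 0 -0.001 0 0 0;1 0 0 -0.002 0 0 0;1 0 0 -0.003 0 0 0;1 0 0 -0.004 0 0 0;1 0 0 -0.004 0 0 0;1 0 0 -0.004 0 0 0")

```text
time_s: 17.65
eef_pos: [0.5087, 0.0404, 0.1349]
eef_rot: [-0.0, 0.672, 0.741, -0.0]
wrist_force: [0.1, 1.4, -5.7]
opening: 0.149
grasp_force: 59.5
```

```bash
python3 look.py
```

```text
[ 0.26  1.88 -5.43] [0.5087 0.0404 0.1349] 17.8
```

Request:
servo_tool(series="1 0 0 -0.001 0 0 0;1 0 0 -0.002 0 0 0;1 0 0 -0.003 0 0 0;1 0 0 -0.003 0 0 0;1 0 0 -0.003 0 0 0;1 0 0 -0.003 0 0 0")

```text
time_s: 18.3
eef_pos: [0.5086, 0.0404, 0.1379]
eef_rot: [-0.0, 0.672, 0.741, -0.0]
wrist_force: [0.3, 2.6, -10.6]
opening: 0.154
grasp_force: 58.9
```

```bash
python3 look.py
```

```text
[ 0.1   2.55 -9.44] [0.5087 0.0404 0.138 ] 18.45
```

Request:
servo_tool(series="1 0 0 -0.0006 0 0 0;1 0 0 -0.0006 0 0 0;1 0 0 -0.0006 0 0 0;1 0 0 -0.0006 0 0 0;1 0 0 -0.0006 0 0 0")

```text
time_s: 18.87
eef_pos: [0.5087, 0.0403, 0.1387]
eef_rot: [-0.0, 0.672, 0.741, -0.0]
wrist_force: [0.2, 1.8, -10.1]
opening: 0.153
grasp_force: 58.9
```

Request:
servo_tool(series="1 0 0 0.002 0 0 0;1 0 0 0.004 0 0 0;1 0 0 0.0055 0 0 0;1 0 0 0.0055 0 0 0;1 0 0 0.0055 0 0 0;0.2 0 0 0.0055 0 0 0;0.1 0 0 0.0055 0 0 0;0.1 0 0 0.0055 0 0 0;0.1 0 0 0.0055 0 0 0;0.1 0 0 -0.030 0 0 0;0.1 0 0 -0.070 0 0 0;0.1 0 0 -0.090 0 0 0")

```text
time_s: 19.87
eef_pos: [0.5107, 0.0398, 0.2333]
eef_rot: [0.002, 0.672, 0.741, 0.001]
wrist_force: [0.8, -0.2, 1.4]
opening: 0.45
grasp_force: 0.0
```

Request:
servo_tool(series="0.1 -0.04 0 -0.03 0 0 0;0.1 -0.08 0 -0.05 0 0 0;0.1 -0.12 0 -0.05 0 0 0;0.1 -0.15 0 -0.05 0 0 0;0.1 -0.15 0 -0.05 0 0 0;0.1 -0.15 0 -0.05 0 0 0;0.1 -0.15 0 -0.05 0 0 0;0.1 -0.15 0 -0.05 0 0 0")

```text
time_s: 20.53
eef_pos: [0.5234, -0.1079, 0.2786]
eef_rot: [-0.0, 0.671, 0.741, 0.0]
wrist_force: [0.0, 0.8, 0.6]
opening: 0.449
grasp_force: 0.0
```

```bash
python3 - <<'E'
from h import *
b=snap('side');w=snap('wrist');clips(b,15);print(ctrl.get_obs()['wrist_force'].round(1))
for c in(w,b):
  m=cv2.inRange(cv2.cvtColor(c['img'],cv2.COLOR_RGB2HSV),(103,90,40),(128,255,255));k,l,s,ce=cv2.connectedComponentsWithStats(m)
  for i in range(1,k):
    if s[i,4]>15:
      v,u=np.nonzero(l==i);P=depthpts(c,np.c_[u,v]);print(s[i],np.median(P,0).round(4),np.percentile(P[:,2],[5,95]).round(4))
A=cv2.resize(b['img'][140:280,200:340],(400,400));save(np.hstack([A,cv2.resize(w['img'],(400,300)).repeat(1,0) if 0 else cv2.copyMakeBorder(cv2.resize(w['img'],(400,300)),0,100,0,0,cv2.BORDER_CONSTANT)]),"i.png")
E
```

```text
[282 160   5  11  28] z top/bot 0.061 0.0254 rect [ 540.4 -249.9] [ 9.4 17.5] 2.3
[255 191   6  13  52] z top/bot 0.1352 0.106 rect [350.5 384.6] [ 11.1 781.4] 24.9
[244 209   7  14  60] z top/bot 0.1347 0.103 rect [351.5 428.8] [ 15.6 702.6] 25.9
[-0.2 -0.3 -0.3]
[250   0  16   3  34] [0.5106 0.0275 0.1082] [0.1043 0.1118]
[254 275  12  18 189] [ 0.5398 -0.2522  0.0616] [0.0604 0.0627]
[282 160   5  11  41] [ 0.5387 -0.2441  0.0533] [0.0297 0.0615]
[255 191   6  14  64] [0.5063 0.0498 0.1269] [0.1065 0.1354]
[244 209   7  14  76] [0.4984 0.1305 0.1274] [0.1038 0.1346]
```

View pics/i.png

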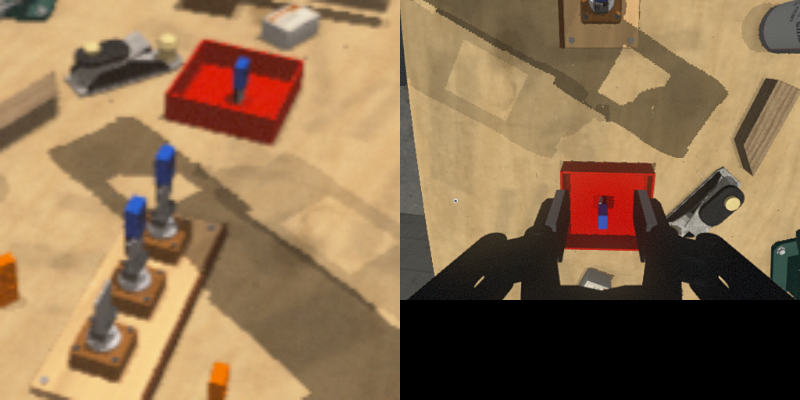

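The weak clip stands in the red tray at (242,80) in the left half. The other two clips sit on their blades at (165,165) and (135,215), with their tops at 135 mm as at the start. The bench is undisturbed and the arm is clear, so I'm handing in.

```bash
python3 -c "
from bench import ctrl
print(ctrl.hand_in())"
```

```text
the job is handed in; nothing more can be done
None
```

I handed the job in: the left clip was the weak one (it slipped at about 4.5 N) and is in the red tray, while the middle and right clips each held about 10 N and are back fully home on their blades.

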